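# Seat the stick thermometer in the clear bore of the dry-block heater

### The arm

A 6-joint arm with a two-finger parallel gripper is mounted at the origin on the work surface. World frame = base frame: x ahead of the robot, y to its left, z up, the work surface at z = 0. Lengths are in mm, angles in rad, forces in N, time in s.
With the tool pointing down it reaches from about 275 to 1000 mm from the base axis. Payload 8.4 kg.
Tool frame: the origin (TCP) lies on the centre line of the jaws, within the pads' length; the fingertips stand 17 mm ahead of it and the grasp point (between the pads) lies 2 mm behind it (r.tcp_to_tips is the z of the fingertips in the tool frame, in mm); z points along the fingers, y is the direction in which the jaws open and shut (so a half turn about z gives the same grasp; the last joint's range is limited). The gripper opens to 85 mm and grips with 20 to 120 N. Pads are 22 mm wide; open, the fingers measure 114 mm over their backs; the gripper's body (76 mm by 85 mm) begins 54 mm behind the grasp point. The pads swing forward as they close: fully open they stand 13 mm farther back than shut.
Start: joints at [-1.284, 0.353, 1.633, -0, 1.155, -0.002], TCP at [178, -599.119, 248.281] pointing down, gripper open.
Joint ranges: [-2.63, 2.63], [-0.92, 2.1], [0.06, 2.66], [-1.3, 4.44], [0, 2.69], [-3.02, 3.02]. Speed limits (rad/s): [2.22, 2.22, 2.79, 3.14, 3.14, 3.14].

### API

Orientations are given as [roll, pitch, yaw] about the fixed x, y, z axes, in that order (R = Rz(yaw) Ry(pitch) Rx(roll)).
In Python, from rig import r, cams, job gives the robot as it stands.
- The arm moves only by the tool drive_tool, never from a script. Its argument "deltas" is a list of rows, each a list of 4 numbers: the shift along the tool's x, y, z in cm, then the turn about the tool's z in rad. In form: [[x, y, z, roll], ...]. A call has 1 to 12 rows; each row shifts and turns the commanded pose from where the row before left it, along the tool's axes as they then stand; what a row does not reach is not made up. A row lasts 1/12 s, in which the tool goes at most 41.7 mm and 7.16 degrees, less where a joint would pass 70% of its speed; a pose out of reach is approached as far as the arm can. A call with a gripper value outside its range is refused whole. "jaw" is the closure, from 0 (fully open) to 1 (shut), set as the call begins (left out, the last holds). The fingers move at their own pace and stop on an object; "force" is the grip in N (left out, the last holds). Time passes only in rows, so rows that do not move let the fingers close. It gives the time, the measured TCP pose, the force and the opening at its end, in the units of the state.
- r.sense(): the state, without advancing time (a new reading comes with each control period).
- cams.grab_frame(name): name is "scene" or "top" or "wrist"; returns (picture, depth): 384x512x3 uint8, red, green, blue; 384x512 float32, mm along the optical axis (not along the pixel's ray), 0 where there is no reading.
- cams.camera_params(name): a dict with "fx", "fy", "cx", "cy" (pixels), "R" (3x3) and "t" (3): a world point X has camera coordinates R X + t. Camera axes: x right, y down, z forward; pixel columns grow to the right and rows downward; lengths in mm; the calibration is good to about 2 mm. A picture is of the moment at which its call begins: read the wrist's pose just before it. camera_params takes no time and is no camera call; for the wrist camera it gives the pose at the moment of the call.
- job.sign_off(): hands the job in, once; it reports no verdict.
The state is a dict: "clock": time; "qpos": joint angles; "qvel": joint speeds; "joint_efforts": joint torques, N m; "eef_pos": TCP position; "tcp_rot": TCP orientation; "contact_force": force on the tool from outside, world axes, zero at the start; "wrist_torque": the same for the moment, N m; "opening": opening from 0.0 (shut) to 1.0 (fully open).
Only numpy, scipy, OpenCV 4.12 (cv2) and the standard library are available. Lean on these libraries where they do the work, as an engineer would, in place of code of your own. Each camera call takes 0.05 s, during which the arm holds its last target. There are 200 camera calls.

### The job

Take the stick thermometer out of its stand and push it gently down into a thermometer bore of the dry-block heater until it bottoms. Two of the three bores have a spacer slug left in the bottom and stop the stem with its black immersion ring well above the block: if that happens, draw it out and use another, and leave the thermometer standing, bottomed, in the bore that takes it past the ring. The sensor is in the tip, so never bear on the bottom with more than about 25 N, and leave the other things on the bench alone.

Things in the scene. Friction and masses are not known exactly. Their poses are not given: they have to be found in the camera images.
- probe_handle (a point): Stick thermometer, 140 mm long, some 85 g, stem down. This point is the centre of its white handle, 24 mm (own x) by 18 mm (own y) by 56 mm tall (own z, up). Under the handle is a plain round steel stem, 8 mm thick, 84 mm long. At the start it hangs in the stand, the foot of the handle resting on the stand's top.
- probe_tip (a point): The round end of the thermometer's stem, on its axis, 112 mm below the centre of the handle. A black ring round the stem 58 mm above the tip marks the least immersion (the thin groove 8 mm higher means nothing).
- stand: Grey plastic stand, fixed: a foot plate 90 by 70 by 8 mm with a column 40 by 40 mm up to 96 mm; a 14 mm hole, 86 mm deep, goes down the middle of the column and holds the stem loosely. Origin: centre of its underside.
- heater: Dry-block heater, fixed: white case 210 mm (own x) by 170 mm (own y), sloping control panel on its -x side; the flat top face of its aluminium block is 85 mm above the bench. Origin: on the bench, 12 mm behind (own +x) the middle bore. Caps of sample tubes stand 6 mm above the face in two rows 42 and 67 mm behind the bores.
- bore_1 (a point): Centre of the mouth, level with the block face, of the thermometer bore at the own -y end of a row of three, 36 mm apart. All three look alike: vertical, 9.4 mm wide, 1.5 mm chamfer, black rubber rim. A rubber wiper 10 to 15 mm down drags on the stem with some 2 to 5 N, so that it does not sink by its own weight.
- bore_2 (a point): Mouth of the middle thermometer bore, alike to bore_1. One bore (any of the three) is clear and 60 to 66 mm deep; a slug in another stops the tip 37 to 43 mm down, and in the third 27 to 33 mm down. Bottom and slugs are topped by a firm cushion that gives 0.1 mm per newton.
- bore_3 (a point): Mouth of the third thermometer bore (own +y end of the row), alike to bore_1. In the rules the bottom of the clear bore is called pad_clear and the two slugs slug_mid and slug_high; they lie out of sight in the bores, in an order that changes, and their poses are not given: which bore is clear must be felt and read off the stem.
- flask: Bystander: conical glass flask, 65 mm wide, 104 mm tall, standing loose. Origin: centre of its underside.
- tomato: Bystander: a tomato, 66 mm wide, 50 mm tall. Origin: centre of its underside.
- herb: Bystander: a potted herb, pot 68 mm wide and 62 mm tall, leaves up to 150 mm. Origin: centre of its underside.

How it is judged:
By the outcome, as a careful person would: the job done as asked, in the order asked, and still so for the second after the job is handed in, with the robot touching nothing.
It also fails if it takes over 64 s, if anything falls off the work surface, if the arm or the gripper's body presses on something with over 40 N, if the wrist force passes 120 N, or if a joint passes its speed limit or range.

## Working session

There is one attempt and no reset: what is moved stays moved. The work goes in short steps, Python scripts to look and compute and a tool call to move; the robot and the scene stay as the last step left them, time stands still between calls to the robot, and variables do not carry over. Pictures are saved under pics/ and viewed, about 8 in all and at most 12, crops included, and the job is handed in when it is done.

Besides the shell and the picture viewer there is one more tool, called in YAML: its name, and indented under it one key for each argument. drive_tool: Moves the arm, as the interface text tells. Its arguments: {"type":"object","properties":{"deltas":{"type":"array"},"jaw":{"type":"number"},"force":{"type":"number"}},"required":["deltas"]}

```bash
mkdir -p pics; ls
python3 - <<'E'
from rig import r,cams,job
import cv2,numpy as np
print(r.sense(), r.tcp_to_tips)
a=[]
for n in("scene","top"):
    p,d=cams.grab_frame(n); np.savez(f"pics/{n}0.npz",p=p,d=d,**{k:v for k,v in cams.camera_params(n).items()})
    c=cams.camera_params(n); print(n,c)
    cv2.imwrite(f"pics/{n}0.png",cv2.resize(p[:,:,::-1],(800,600)))
E
```

```text
pics
{'clock': 0.0, 'qpos': array([-1.28439454e+00,  3.53667883e-01,  1.63411803e+00, -5.47837475e-06,
        1.15519278e+00, -2.38772404e-03]), 'qvel': array([-4.50104015e-04,  4.19011463e-04, -2.48905293e-05,  1.44775972e-03,
       -1.44156789e-03, -2.20323054e-05]), 'joint_efforts': array([ 7.90316280e-04, -6.05234957e+01, -3.42065299e+01,  7.03938582e-06,
        9.42388811e-03,  3.99236868e-06]), 'eef_pos': array([ 177.87602559, -598.6927922 ,  247.55622643]), 'tcp_rot': array([-3.14020660e+00,  1.69944832e-06,  2.88791728e-01]), 'contact_force': array([-0.48251098, -0.13143293,  0.19533863]), 'wrist_torque': array([-0.02391975,  0.02423773,  0.02745098]), 'opening': 0.9978695407432012} 17.0
scene {'fx': 365.31055289379077, 'fy': 365.31055289379077, 'cx': 255.672168037479, 'cy': 194.34445323819148, 'R': array([[-0.8401152 ,  0.54240127,  0.00270501],
       [ 0.30842843,  0.48180946, -0.82020214],
       [-0.44618198, -0.68822998, -0.57206742]]), 't': array([ 521.86029263,  -38.44034165, 1006.64259297])}
top {'fx': 496.4990465109871, 'fy': 496.4990465109871, 'cx': 256.58519216691246, 'cy': 195.0061254938086, 'R': array([[ 0.01094036, -0.99968824, -0.0224439 ],
       [-0.99000054, -0.00767203, -0.14085482],
       [ 0.14063872,  0.02376047, -0.98977583]]), 't': array([-100.52620956,  567.35177949, 1403.13378011])}
```

View pics/top0.png

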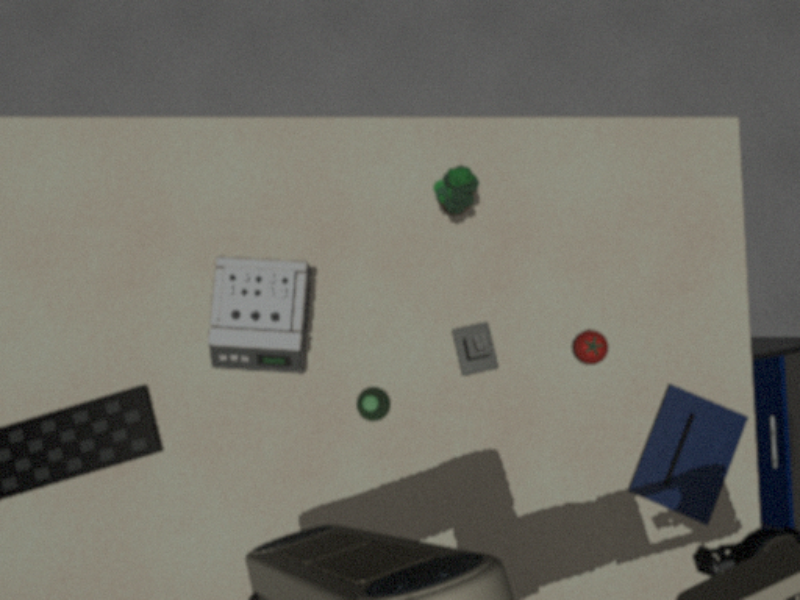

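View pics/scene0.png

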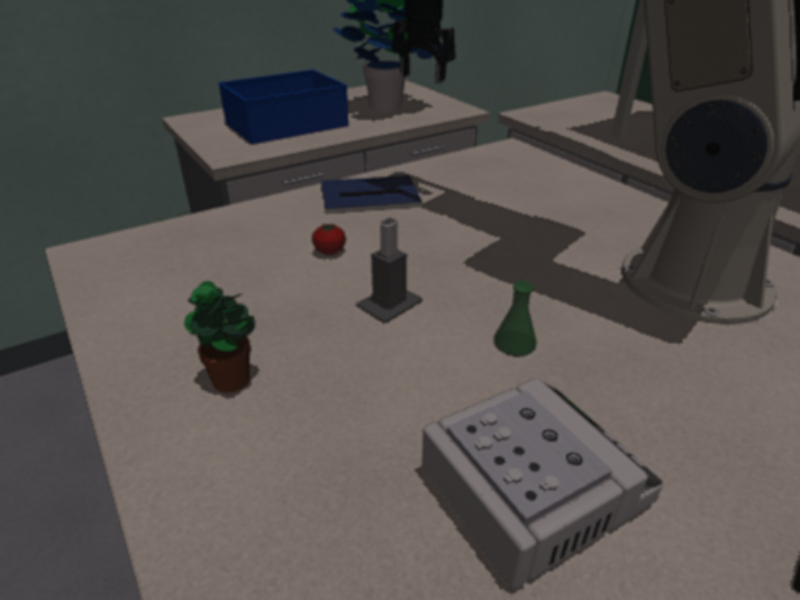

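Top view (800×600 scale): bores at about (236,315), (256,316), (275,317). The stand is at (475,348), flask (373,404), herb (457,190) and tomato (590,347). The scene view shows the same layout, with the handle at (389,238) and the bores at (527,413), (550,435), (574,459).

```bash
cat > h.py <<'E'
import numpy as np,cv2
def load(n): z=np.load(f"pics/{n}.npz"); return {k:z[k] for k in z}
def ray(c,u,v):
    d=c['R'].T@np.array([(u-c['cx'])/c['fx'],(v-c['cy'])/c['fy'],1.]); return -c['R'].T@c['t'],d
def onz(c,u,v,z):
    o,d=ray(c,u,v); return o+d*(z-o[2])/d[2]
def cloud(c):
    d=c['d']; v,u=np.mgrid[:d.shape[0],:d.shape[1]]
    X=np.stack([(u-c['cx'])/c['fx']*d,(v-c['cy'])/c['fy']*d,d],-1)-c['t']
    return X@c['R']
def two(c1,p1,c2,p2):
    P=[np.diag([1,1,1.])@np.array([[c['fx'],0,c['cx']],[0,c['fy'],c['cy']],[0,0,1]])@np.c_[c['R'],c['t']] for c in(c1,c2)]
    x=cv2.triangulatePoints(P[0],P[1],np.array(p1,float),np.array(p2,float)); return (x[:3]/x[3]).ravel()
E
python3 - <<'E'
from h import *
T=load("top0");S=load("scene0"); k=.64
for n,c,bs in(("top",T,[(275,317),(256,316),(236,315)]),("scene",S,[(527,413),(550,435),(574,459)])):
    g=cv2.cvtColor(c['p'],cv2.COLOR_RGB2GRAY).astype(float)
    for u,v in bs:
        u*=k;v*=k;r=6
        y0,x0=int(v)-r,int(u)-r; w=g[y0:y0+2*r+1,x0:x0+2*r+1]; m=np.clip(np.percentile(w,75)*.8-w,0,None)
        yy,xx=np.mgrid[y0:y0+2*r+1,x0:x0+2*r+1]; q=((xx*m).sum()/m.sum(),(yy*m).sum()/m.sum())
        print(n,"bore",np.round(q,1),onz(c,*q,85).round(1))
for n,c,b in(("top",T,(440,310,510,385)),("scene",S,(350,210,430,325))):
    X=cloud(c); x0,y0,x1,y1=[int(a*k) for a in b]; W=X[y0:y1,x0:x1].reshape(-1,3)
    for lo,hi in((4,14),(88,102),(105,148),(146,160)):
        m=W[(W[:,2]>lo)&(W[:,2]<hi)]
        if len(m)>3: print(n,lo,hi,len(m),m.mean(0).round(1),m.min(0).round(1),m.max(0).round(1), cv2.minAreaRect(m[:,:2].astype(np.float32)))
    if n=="top":
      i=np.s_[170:210,285:330]; H=X[i][...,2]
for n,c,b in(("top",T,(440,310,510,385)),("scene",S,(350,205,430,325))):
    x0,y0,x1,y1=[int(a*k) for a in b]; cv2.imwrite(f"pics/{n}crop.png",cv2.resize(c['p'][y0:y1,x0:x1,::-1],None,fx=8,fy=8,interpolation=2))
a=cv2.imread("pics/topcrop.png");b=cv2.imread("pics/scenecrop.png");print(a.shape,b.shape)
h=max(a.shape[0],b.shape[0]);o=np.zeros((h,a.shape[1]+b.shape[1],3),np.uint8);o[:a.shape[0],:a.shape[1]]=a;o[:b.shape[0],a.shape[1]:]=b;cv2.imwrite("pics/crop.png",cv2.convertScaleAbs(o,alpha=1.6))
E
```

```text
top bore [175.7 202.4] [539.1 131.2  85. ]
top bore [163.  201.8] [540.4 167.1  85. ]
top bore [150.5 201. ] [542.4 202.7  85. ]
scene bore [337.3 264.7] [538.8 130.5  85. ]
scene bore [351.8 278.6] [540.5 166.8  85. ]
scene bore [367.2 293.8] [542.9 202.7  85. ]
top 4 14 785 [ 494.  -232.2    7.8] [ 425.7 -297.1    4. ] [ 565.6 -166.9   14. ] ((495.7123718261719, -232.25759887695312), (139.43272399902344, 130.23606872558594), 0.2493399977684021)
top 88 102 120 [ 487.4 -231.7   97.7] [ 466.3 -255.9   88.5] [ 513.7 -211.6  101.8] ((489.81231689453125, -233.3135986328125), (39.70970916748047, 40.017608642578125), 13.616036415100098)
top 105 148 20 [ 484.  -228.9  128.1] [ 476.8 -242.3  106.2] [ 503.  -222.   146.8] ((489.1669616699219, -230.45034790039062), (24.272689819335938, 20.19327163696289), 10.789176940917969)
top 146 160 62 [ 489.6 -233.1  153.6] [ 478.4 -242.9  146.2] [ 503.  -222.   159.1] ((489.94110107421875, -233.28466796875), (22.98807144165039, 17.968002319335938), 17.289180755615234)
scene 4 14 365 [ 499.1 -228.1    8.2] [ 345.7 -572.9    4.1] [ 542.  -190.2   13.8] ((450.30035400390625, -381.37884521484375), (408.06500244140625, 107.18187713623047), 74.276611328125)
scene 88 102 155 [ 497.1 -225.6   94.9] [ 469.9 -251.    88.1] [ 515.9 -209.1  101.9] ((492.4829406738281, -232.74038696289062), (40.522098541259766, 41.15633010864258), 11.809368133544922)
scene 105 148 173 [ 496.4 -227.4  126.6] [ 480.3 -238.4  105.1] [ 506.  -219.9  147.7] ((495.0580139160156, -226.6923370361328), (16.720703125, 25.536426544189453), 71.85485076904297)
scene 146 160 59 [ 494.1 -230.   151.5] [ 479.7 -240.1  146.1] [ 505.6 -222.6  155.2] ((492.1188659667969, -231.6031494140625), (25.841806411743164, 15.624654769897461), 8.531157493591309)
(384, 360, 3) (616, 408, 3)
```

View pics/crop.png

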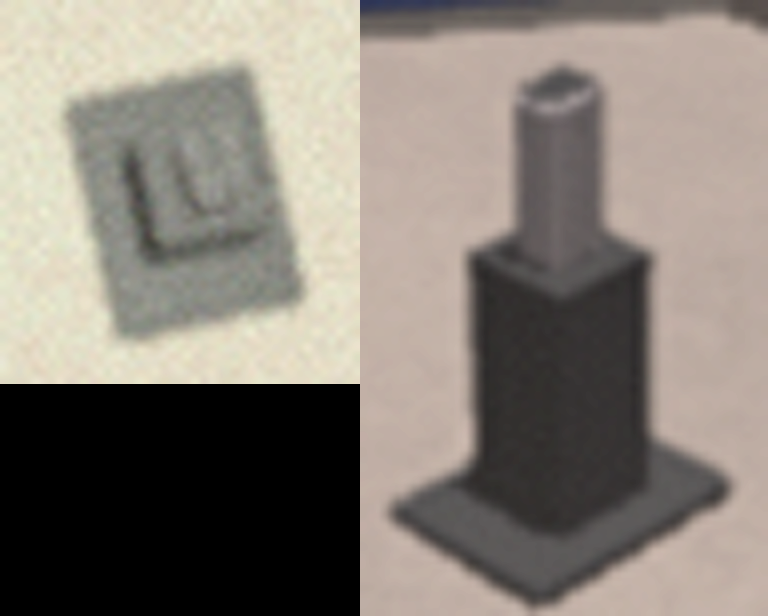

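Handle centre is about (490,-232.5), yaw about 0.24, top at about 152. Bores: b1 (539,131), b2 (540.5,167), b3 (542.6,202.7). The 36 mm spacing checks out in both views. Next I'll move over the handle and look again with the wrist camera.

drive_tool:
  deltas:
    - [2.5,-1.64,0,0]
    - [2.5,-1.64,0,0]
    - [2.5,-1.64,0,0]
    - [2.5,-1.64,0,0]
    - [2.5,-1.64,0,0]
    - [2.5,-1.64,0,0]
    - [2.5,-1.64,0,0]
    - [2.5,-1.64,0,0]
    - [2.5,-1.64,0,0]
    - [2.5,-1.64,0,0]
    - [2.5,-1.64,0,0]
    - [2.5,-1.64,0,0]
  jaw: 0.3
  force: 60

```text
clock: 1.1
eef_pos: [410.1, -323.6, 248.1]
tcp_rot: [-3.141, 0.0, 0.289]
contact_force: [0.4, -0.5, -0.8]
opening: 0.702
```

drive_tool:
  deltas:
    - [2.5,-1.64,0,0]
    - [2.5,-1.64,0,0]
    - [2.5,-1.64,0,0]
    - [2.0,-1.3,0,0]
    - [0.8,-0.4,0,0.05]
    - [0,0,0,0]
    - [0,0,0,0]
    - [0,0,0,0]

```text
clock: 1.77
eef_pos: [488.8, -232.6, 248.1]
tcp_rot: [-3.141, 0.001, 0.24]
contact_force: [0.6, 0.6, 0.6]
opening: 0.701
```

Run:
```python
from rig import r,cams,job
import cv2,numpy as np
s=r.sense();print(s['clock'],s['eef_pos'],s['tcp_rot'],s['contact_force'],s['opening'])
c=cams.camera_params("wrist");p,d=cams.grab_frame("wrist");np.savez("pics/w1.npz",p=p,d=d,**c)
cv2.imwrite("pics/w1.png",p[:,:,::-1]);print(c)
from h import *
X=cloud(load("w1")); m=X[(X[...,2]>140)&(X[...,2]<160)&(abs(X[...,0]-490)<40)&(abs(X[...,1]+232)<40)]
print(len(m),m.mean(0),cv2.minAreaRect(m[:,:2].astype(np.float32)))
```

```text
1.7667 [ 488.7827331  -232.63786732  248.05515468] [-3.14143076e+00  7.10121391e-04  2.39968024e-01] [0.61988287 0.59017845 0.55872442] 0.7010665179292391
{'fx': 286.6115191071911, 'fy': 286.6115191071911, 'cx': 253.90561733191666, 'cy': 188.7099870735353, 'R': array([[ 2.38039946e-01, -9.71255199e-01, -5.68202899e-04],
       [-9.19475522e-01, -2.25537920e-01,  3.22020824e-01],
       [-3.12892550e-01, -7.61313709e-02, -9.46732415e-01]]), 't': array([-343.04238513,  355.61025691,  517.25549227])}
653 [ 493.45059527 -232.27310458  152.66191726] ((491.7583923339844, -232.91734313964844), (23.703996658325195, 18.792316436767578), 18.83220672607422)
```

View pics/w1.png

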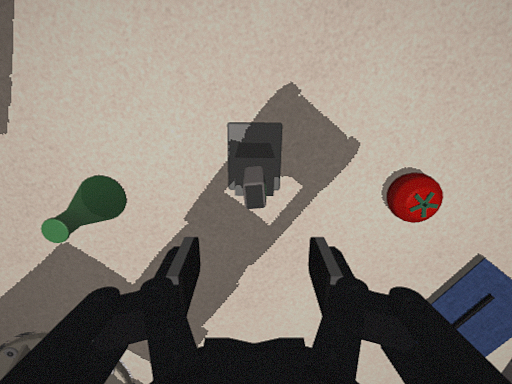

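The handle top is at about (255,195) px, turned about 5° from the tool: centre (491.5,-232.8), yaw about 0.32, top at z 152. Next: descend and grasp.

drive_tool:
  deltas:
    - [0.25,0.07,1.5,-0.08]
    - [0,0,1.5,0]
    - [0,0,1.5,0]
    - [0,0,1.5,0]
    - [0,0,1.5,0]
    - [0,0,1.5,0]
    - [0,0,1.5,0]
    - [0,0,1.0,0]
    - [0,0,0.5,0]
    - [0,0,0,0]
    - [0,0,0,0]

```text
clock: 2.73
eef_pos: [492.0, -232.7, 128.6]
tcp_rot: [3.142, -0.0, 0.319]
contact_force: [0.8, 0.4, 0.1]
opening: 0.702
```

drive_tool:
  deltas:
    - [0,0,0,0]
    - [0,0,0,0]
    - [0,0,0,0]
    - [0,0,0,0]
    - [0,0,0,0]
    - [0,0,0,0]
    - [0,0,0,0]
    - [0,0,0,0]
    - [0,0,0,0]
    - [0,0,0,0]
    - [0,0,0,0]
    - [0,0,0,0]
  jaw: 1
  force: 60

```text
clock: 3.73
eef_pos: [492.4, -232.5, 129.0]
tcp_rot: [3.141, -0.001, 0.319]
contact_force: [-1.0, 0.3, 6.0]
opening: 0.204
```

drive_tool:
  deltas:
    - [0,0,-0.3,0]
    - [0,0,-0.7,0]
    - [0,0,-1.2,0]
    - [0,0,-1.2,0]
    - [0,0,-1.2,0]
    - [0,0,-1.2,0]
    - [0,0,-1.2,0]
    - [0,0,-1.2,0]
    - [0,0,-1.4,0]
    - [0,0,-1.4,0]
    - [0,0,-0.6,0]
    - [0,0,0,0]

```text
clock: 4.73
eef_pos: [492.7, -232.6, 245.9]
tcp_rot: [3.14, -0.002, 0.319]
contact_force: [0.7, 0.1, -1.2]
opening: 0.204
```

Run:
```python
from rig import r,cams,job
from h import *
s=r.sense();print(s)
for n in("scene","top"):
    c=cams.camera_params(n);p,d=cams.grab_frame(n);np.savez(f"pics/{n}1.npz",p=p,d=d,**c)
    if n=="scene":
        K=lambda X:(lambda y:(c['fx']*y[0]/y[2]+c['cx'],c['fy']*y[1]/y[2]+c['cy']))(c['R']@np.array(X)+c['t'])
        e=s['eef_pos']; u,v=map(int,K([e[0],e[1],e[2]-60])); print(K([e[0],e[1],e[2]-5]),K([e[0],e[1],e[2]-117]),u,v)
        q=p[v-55:v+55,u-50:u+50,::-1]; cv2.imwrite("pics/l1.png",cv2.convertScaleAbs(cv2.resize(q,None,fx=5,fy=5,interpolation=2),alpha=1.6))
```

```text
{'clock': 4.7333, 'qpos': array([-4.43865865e-01,  2.29839219e-01,  1.80973730e+00,  1.52111119e-05,
        1.09927054e+00,  8.08047716e-01]), 'qvel': array([ 0.00109935,  0.02386157,  0.02855651,  0.00032551, -0.0278839 ,
        0.00183653]), 'joint_efforts': array([ 1.62182547e-03, -5.14611733e+01, -3.35026467e+01, -7.86654109e-04,
        3.82390860e-01, -8.16488364e-05]), 'eef_pos': array([ 492.71185197, -232.62448111,  245.94894469]), 'tcp_rot': array([ 3.13970550e+00, -1.99427160e-03,  3.18877736e-01]), 'contact_force': array([ 0.69656187,  0.05826616, -1.20509405]), 'wrist_torque': array([-0.02562079, -0.0444791 , -0.01861206]), 'opening': 0.2043935558015266}
(np.float64(247.72606078626342), np.float64(105.76404596393728)) (np.float64(248.1823985670548), np.float64(150.69853094739315)) 247 128
```

View pics/l1.png

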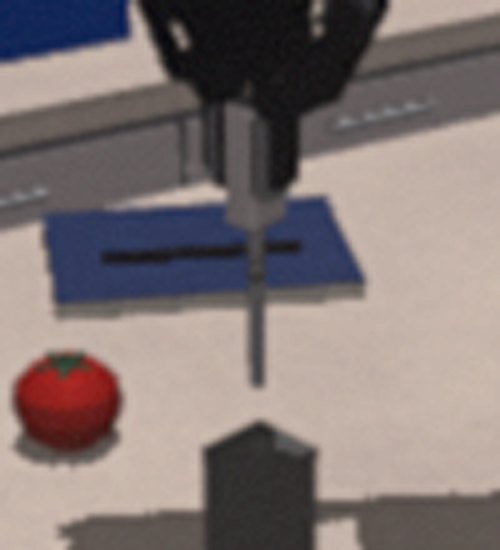

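The tip is at crop (257,385), which is px (248.4,150), against a prediction of (248.2,150.7) for TCP−117 mm. The stem hangs upright and clear of the stand. Moving to over bore_2.

drive_tool:
  deltas:
    - [0.6,-1.3,0,0]
    - [1.22,-2.6,0,0]
    - [1.22,-2.6,0,0]
    - [1.22,-2.6,0,0]
    - [1.22,-2.6,0,0]
    - [1.22,-2.6,0,0]
    - [1.22,-2.6,0,0]
    - [1.22,-2.6,0,0]
    - [1.22,-2.6,0,0]
    - [1.22,-2.6,0,0]
    - [1.22,-2.6,0,0]
    - [1.22,-2.6,0,0]

```text
clock: 5.83
eef_pos: [530.8, 96.9, 243.1]
tcp_rot: [-3.141, 0.002, 0.319]
contact_force: [0.1, -0.4, -0.8]
opening: 0.201
```

drive_tool:
  deltas:
    - [1.22,-2.6,0,0]
    - [1.22,-2.6,0,0]
    - [0.6,-1.35,0,0]
    - [0,0,0.8,0]
    - [0,0,0.8,0]
    - [0,0,0.8,0]
    - [0,0,0.4,0]
    - [0,0,0,0]
    - [0,0,0,0]
    - [0,0,0,0]
    - [0,0,0,0]

```text
clock: 6.75
eef_pos: [540.1, 167.0, 216.7]
tcp_rot: [3.142, -0.001, 0.318]
contact_force: [0.3, 0.5, -1.1]
opening: 0.206
```

```bash
cat > look.py <<'E'
from rig import r,cams,job
from h import *
import sys
tag=sys.argv[1]; s=r.sense(); e=s['eef_pos'];print(s['clock'],e,s['tcp_rot'],s['contact_force'])
for n in sys.argv[2:]:
    c=cams.camera_params(n);p,d=cams.grab_frame(n);np.savez(f"pics/{n}{tag}.npz",p=p,d=d,**c)
    K=lambda X:(lambda y:(c['fx']*y[0]/y[2]+c['cx'],c['fy']*y[1]/y[2]+c['cy']))(c['R']@np.array(X)+c['t'])
    print(n,'tip',np.round(K([e[0],e[1],e[2]-117]),1),'handle foot',np.round(K([e[0],e[1],e[2]-33]),1),'bore2',np.round(K([540.5,167,85]),1))
    u,v=map(int,K([e[0],e[1],e[2]-100])); y0,x0=max(v-50,0),max(u-50,0); print('crop origin',x0,y0)
    cv2.imwrite(f"pics/{n}{tag}.png",cv2.convertScaleAbs(cv2.resize(p[y0:y0+100,x0:x0+100,::-1],None,fx=5,fy=5,interpolation=2),alpha=1.5))
if len(sys.argv)>3: cv2.imwrite(f"pics/both{tag}.png",cv2.resize(np.hstack([cv2.resize(cv2.imread(f"pics/{n}{tag}.png"),(500,500)) for n in sys.argv[2:]]),(800,400)))
E
python3 look.py b2 scene wrist
```

```text
6.75 [540.1006667  166.98648306 216.74855917] [ 3.14156613e+00 -8.15649424e-04  3.18233111e-01] [ 0.34089917  0.53717229 -1.05134353]
scene tip [353.5 272.4] handle foot [362.3 233.1] bore2 [351.9 278.7]
crop origin 305 214
wrist tip [253.  189.8] handle foot [252.5 233.5] bore2 [253.2 184.4]
crop origin 202 146
```

View pics/bothb2.png

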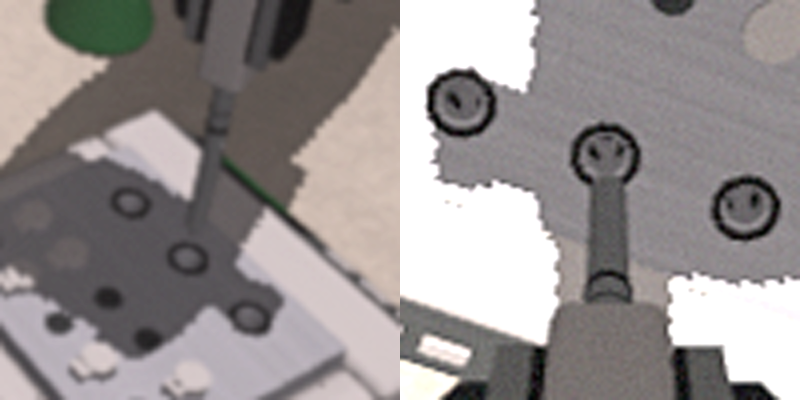

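Wrist view: bore_2 is at (253.2,185) px, and the tip at (253.9,190) sits slightly to image right. In the scene view the tip also seems 1 px off, so I'll measure the stem axis numerically.

```bash
cat > axis.py <<'E'
from h import *
import sys
tag=sys.argv[1]; e=np.array(eval(sys.argv[2])); L=[]
# per image row: stem mask (depth near that of the tool axis), centre column -> residual to the projected ideal vertical axis
for n in("scene","wrist"):
    c=load(n+tag)
    K=lambda X:(lambda y:np.array([c['fx']*y[0]/y[2]+c['cx'],c['fy']*y[1]/y[2]+c['cy'],y[2]]))(c['R']@np.array(X)+c['t'])
    for z in np.arange(e[2]-115,e[2]-38,3):
        u,v,d=K([e[0],e[1],z]); j=int(round(v)); row=c['d'][j]; idx=np.arange(int(u)-8,int(u)+9)
        m=idx[abs(row[idx]-d+3)<7]
        if len(m)>1:
            cu=(m.min()+m.max())/2; mm=d/c['fx']; L.append((n,z-e[2],(cu-u)*mm,len(m)*mm))
for n in("scene","wrist"):
    a=np.array([l[1:] for l in L if l[0]==n]); ok=a[(a[:,2]>5.5)&(a[:,2]<11)]
    f=np.polyfit(ok[:,0],ok[:,1],1); print(n,len(ok),'slope',f[0].round(4),'offset mm at -117:',np.polyval(f,-117).round(2),'at -40:',np.polyval(f,-40).round(2),'rms',np.std(ok[:,1]-np.polyval(f,ok[:,0])).round(2),'width',ok[:,2].mean().round(1))
E
python3 axis.py b2 "[540.1,166.99,216.75]"
python3 - <<'E'
from h import *
c=load("wristb2")
K=lambda X:(lambda y:np.array([c['fx']*y[0]/y[2]+c['cx'],c['fy']*y[1]/y[2]+c['cy']]))(c['R']@np.array(X)+c['t'])
g=cv2.medianBlur(cv2.cvtColor(c['p'],cv2.COLOR_RGB2GRAY),3)
for P in([538.9,130.9,85],[540.5,167,85],[542.6,202.7,85]):
    u,v=K(P);x0,y0=int(u)-14,int(v)-14;w=g[y0:y0+29,x0:x0+29]
    cs,_=cv2.findContours((w<55).astype(np.uint8),0,1); k=max(cs,key=cv2.contourArea); (a,b),rr=cv2.minEnclosingCircle(k)
    print(np.round([u,v,a+x0,b+y0,rr],1),onz(c,a+x0,b+y0,85).round(1))
E
```

```text
scene 26 slope -0.0052 offset mm at -117: -0.99 at -40: -1.39 rms 0.36 width 8.2
wrist 22 slope 0.0062 offset mm at -117: 0.02 at -40: 0.5 rms 0.16 width 7.8
[288.3 197.1 288.  197.6   8.4] [538.3 130.9  85. ]
[253.2 184.4 253.  184.5   8.7] [540.3 167.1  85. ]
[217.5 170.9 216.8 171.5   8.6] [541.8 203.2  85. ]
```

Both views put the stem within about 1 mm of the bore axis, and the tilt is negligible. Descending into bore_2 with force checks.

drive_tool:
  deltas:
    - [0,0,0.4,0]
    - [0,0,0.4,0]
    - [0,0,0.4,0]
    - [0,0,0.2,0]
    - [0,0,0.1,0]
    - [0,0,0.1,0]
    - [0,0,0.1,0]
    - [0,0,0.1,0]

```text
clock: 7.52
eef_pos: [540.4, 167.5, 198.6]
tcp_rot: [-3.142, -0.001, 0.319]
contact_force: [1.4, 0.7, -0.1]
opening: 0.203
```

drive_tool:
  deltas:
    - [0,0,0.1,0]
    - [0,0,0.1,0]
    - [0,0,0.1,0]
    - [0,0,0.1,0]
    - [0,0,0.1,0]

```text
clock: 7.93
eef_pos: [540.4, 167.6, 193.6]
tcp_rot: [-3.141, -0.002, 0.319]
contact_force: [3.8, 2.6, 1.9]
opening: 0.207
```

drive_tool:
  deltas:
    - [0.04,-0.01,0.1,0]
    - [0,0,0.15,0]
    - [0,0,0.15,0]
    - [0,0,0.15,0]
    - [0,0,0.15,0]
    - [0,0,0.15,0]
    - [0,0,0.15,0]
    - [0,0,0.15,0]
    - [0,0,0.15,0]
    - [0,0,0.15,0]

```text
clock: 8.77
eef_pos: [540.5, 167.7, 178.9]
tcp_rot: [-3.142, -0.001, 0.319]
contact_force: [3.8, 1.0, 3.3]
opening: 0.205
```

drive_tool:
  deltas:
    - [0,0,0.1,0]
    - [0,0,0.1,0]
    - [0,0,0.1,0]

```text
clock: 9.02
eef_pos: [540.6, 167.7, 175.9]
tcp_rot: [-3.142, -0.001, 0.319]
contact_force: [5.4, 2.1, 3.4]
opening: 0.202
```

drive_tool:
  deltas:
    - [0.05,-0.02,0.1,0]
    - [0,0,0.1,0]
    - [0,0,0.1,0]

```text
clock: 9.27
eef_pos: [540.7, 167.9, 172.9]
tcp_rot: [3.142, -0.0, 0.319]
contact_force: [4.0, 2.0, 6.9]
opening: 0.203
```

drive_tool:
  deltas:
    - [0,0,0.1,0]
    - [0,0,0.1,0]

```text
clock: 9.43
eef_pos: [541.0, 168.0, 171.6]
tcp_rot: [3.142, -0.001, 0.319]
contact_force: [2.1, 0.4, 15.7]
opening: 0.203
```

drive_tool:
  deltas:
    - [0,0,0.1,0]
    - [0,0,0.1,0]

```text
clock: 9.6
eef_pos: [541.2, 168.0, 170.4]
tcp_rot: [3.142, -0.002, 0.319]
contact_force: [-0.7, 0.7, 23.8]
opening: 0.202
```

Firm stop at about 30 mm, so bore_2 holds slug_high. Drawing out and going to bore_3.

drive_tool:
  deltas:
    - [0,0,-0.3,0]
    - [0,0,-0.5,0]
    - [0,0,-0.5,0]
    - [0,0,-0.5,0]
    - [0,0,-0.5,0]
    - [0,0,-0.6,0]
    - [0,0,-0.6,0]
    - [0,0,-0.6,0]
    - [0,0,-0.6,0]
    - [0,0,0,0]
    - [0,0,0,0]

```text
clock: 10.52
eef_pos: [540.1, 167.7, 215.8]
tcp_rot: [3.142, 0.001, 0.319]
contact_force: [-0.2, -0.7, -1.9]
opening: 0.201
```

drive_tool:
  deltas:
    - [0.33,-0.84,0,0]
    - [0.33,-0.84,0,0]
    - [0.33,-0.84,0,0]
    - [0.32,-0.83,0,0]
    - [0,0,0,0]
    - [0,0,0,0]
    - [0,0,0,0]

```text
clock: 11.1
eef_pos: [542.3, 203.9, 215.6]
tcp_rot: [3.141, 0.0, 0.32]
contact_force: [0.3, -0.6, -0.2]
opening: 0.206
```

```bash
python3 look.py b3 scene wrist
python3 - <<'E'
from rig import r
import subprocess
e=r.sense()['eef_pos']; print(subprocess.run(["python3","axis.py","b3",str(list(map(float,e)))],capture_output=True,text=True).stdout)
E
```

```text
11.1 [542.28800757 203.89117038 215.59807234] [3.14136471e+00 4.58679202e-04 3.19511082e-01] [ 0.31013747 -0.61842535 -0.21702887]
scene tip [369.6 288.4] handle foot [380.3 248.6] bore2 [351.9 278.7]
crop origin 321 230
wrist tip [252.6 189.6] handle foot [252.  233.4] bore2 [288.6 198.1]
crop origin 202 146
scene 25 slope -0.0026 offset mm at -117: -0.8 at -40: -1.0 rms 0.31 width 8.6
wrist 22 slope 0.0055 offset mm at -117: 0.03 at -40: 0.46 rms 0.18 width 7.8
```

drive_tool:
  deltas:
    - [0.06,-0.01,0.4,0]
    - [0,0,0.4,0]
    - [0,0,0.4,0]
    - [0,0,0.1,0]
    - [0,0,0.1,0]
    - [0,0,0.1,0]
    - [0,0,0.1,0]
    - [0,0,0.1,0]
    - [0,0,0.1,0]

```text
clock: 11.95
eef_pos: [543.1, 204.1, 197.8]
tcp_rot: [-3.142, -0.0, 0.319]
contact_force: [0.1, 0.3, -0.9]
opening: 0.201
```

drive_tool:
  deltas:
    - [0,0,0.1,0]
    - [0,0,0.1,0]
    - [0,0,0.1,0]
    - [0,0,0.1,0]
    - [0,0,0.1,0]

```text
clock: 12.37
eef_pos: [543.0, 204.0, 192.7]
tcp_rot: [-3.142, 0.0, 0.319]
contact_force: [0.6, -0.2, -1.4]
opening: 0.202
```

Entered cleanly with no side force.

drive_tool:
  deltas:
    - [0,0,0.15,0]
    - [0,0,0.15,0]
    - [0,0,0.15,0]
    - [0,0,0.15,0]
    - [0,0,0.15,0]
    - [0,0,0.15,0]
    - [0,0,0.15,0]
    - [0,0,0.15,0]
    - [0,0,0.15,0]
    - [0,0,0.15,0]
    - [0,0,0.1,0]

```text
clock: 13.28
eef_pos: [543.0, 204.1, 176.6]
tcp_rot: [-3.142, -0.0, 0.319]
contact_force: [0.1, -0.3, 2.2]
opening: 0.205
```

drive_tool:
  deltas:
    - [0,0,0.1,0]
    - [0,0,0.1,0]
    - [0,0,0.1,0]

```text
clock: 13.53
eef_pos: [543.0, 204.0, 173.7]
tcp_rot: [3.142, -0.0, 0.319]
contact_force: [0.7, 0.5, 2.8]
opening: 0.207
```

drive_tool:
  deltas:
    - [0,0,0.1,0]
    - [0,0,0.05,0]

```text
clock: 13.7
eef_pos: [543.0, 204.0, 172.2]
tcp_rot: [-3.142, 0.0, 0.319]
contact_force: [0.7, 0.3, 2.5]
opening: 0.203
```

drive_tool:
  deltas:
    - [0,0,0.1,0]
    - [0,0,0.1,0]
    - [0,0,0.1,0]
    - [0,0,0.1,0]
    - [0,0,0.1,0]

```text
clock: 14.12
eef_pos: [543.0, 204.0, 167.2]
tcp_rot: [-3.142, -0.0, 0.319]
contact_force: [0.1, -0.1, 2.2]
opening: 0.203
```

drive_tool:
  deltas:
    - [0,0,0.1,0]
    - [0,0,0.1,0]
    - [0,0,0.05,0]

```text
clock: 14.37
eef_pos: [543.0, 204.1, 164.6]
tcp_rot: [-3.142, -0.0, 0.319]
contact_force: [1.2, 0.9, 2.1]
opening: 0.2
```

drive_tool:
  deltas:
    - [0,0,0.1,0]
    - [0,0,0.05,0]

```text
clock: 14.53
eef_pos: [543.0, 204.1, 163.2]
tcp_rot: [3.142, -0.0, 0.319]
contact_force: [0.8, 0.8, 1.4]
opening: 0.2
```

drive_tool:
  deltas:
    - [0,0,0.1,0]
    - [0,0,0.05,0]

```text
clock: 14.7
eef_pos: [543.0, 204.1, 161.7]
tcp_rot: [-3.142, -0.0, 0.319]
contact_force: [0.7, 0.2, 2.2]
opening: 0.205
```

drive_tool:
  deltas:
    - [0,0,0.1,0]
    - [0,0,0.05,0]

```text
clock: 14.87
eef_pos: [543.0, 204.1, 160.2]
tcp_rot: [-3.142, -0.0, 0.319]
contact_force: [-0.4, 0.9, 1.2]
opening: 0.201
```

drive_tool:
  deltas:
    - [0,0,0.1,0]
    - [0,0,0.05,0]

```text
clock: 15.03
eef_pos: [543.1, 204.1, 158.9]
tcp_rot: [-3.142, -0.0, 0.319]
contact_force: [0.6, 0.4, 6.3]
opening: 0.203
```

drive_tool:
  deltas:
    - [0,0,0.07,0]
    - [0,0,0,0]

```text
clock: 15.2
eef_pos: [543.1, 204.1, 158.4]
tcp_rot: [-3.142, -0.0, 0.319]
contact_force: [0.1, -0.5, 5.6]
opening: 0.201
```

drive_tool:
  deltas:
    - [0,0,0.05,0]
    - [0,0,0,0]

```text
clock: 15.37
eef_pos: [543.2, 204.1, 158.2]
tcp_rot: [-3.142, -0.001, 0.319]
contact_force: [-0.6, -0.5, 9.6]
opening: 0.199
```

drive_tool:
  deltas:
    - [0,0,0.07,0]
    - [0,0,0,0]

```text
clock: 15.53
eef_pos: [543.3, 204.2, 157.8]
tcp_rot: [-3.142, -0.001, 0.319]
contact_force: [-0.6, 0.1, 9.6]
opening: 0.203
```

drive_tool:
  deltas:
    - [0,0,0.07,0]
    - [0,0,0,0]

```text
clock: 15.7
eef_pos: [543.4, 204.2, 157.4]
tcp_rot: [-3.142, -0.001, 0.319]
contact_force: [-1.3, -0.2, 13.5]
opening: 0.201
```

```bash
python3 look.py s3 scene
```

```text
15.7 [543.42461634 204.19039751 157.37630562] [-3.14154956e+00 -1.06036413e-03  3.18751866e-01] [-1.29133183 -0.22127901 13.47173497]
scene tip [362.8 312.6] handle foot [372.3 277.3] bore2 [351.9 278.7]
crop origin 314 255
```

View pics/scenes3.png

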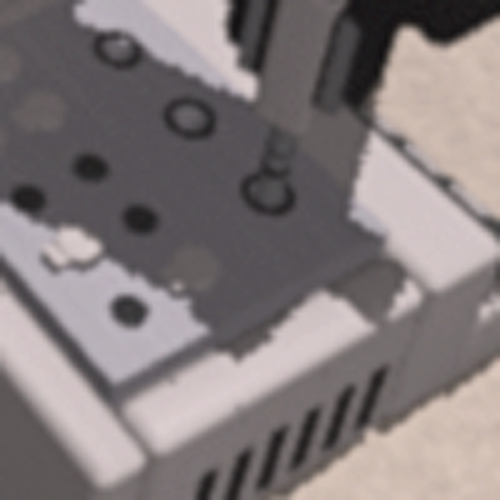

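Firm stop at about 43 mm, at 10 N/mm (the cushion's stiffness). The dark ring is still above the mouth at about (280,145) crop, and the mouth is at (268,190). So bore_3 holds slug_mid and bore_1 should be the clear one. Drawing out.

drive_tool:
  deltas:
    - [0,0,-0.3,0]
    - [0,0,-0.5,0]
    - [0,0,-0.6,0]
    - [0,0,-0.6,0]
    - [0,0,-0.6,0]
    - [0,0,-0.6,0]
    - [0,0,-0.6,0]
    - [0,0,-0.6,0]
    - [0,0,-0.6,0]
    - [0,0,-0.8,0]
    - [0,0,0,0]
    - [0,0,0,0]

```text
clock: 16.75
eef_pos: [543.3, 204.1, 214.8]
tcp_rot: [-3.142, -0.001, 0.319]
contact_force: [-0.5, -0.1, -1.0]
opening: 0.2
```

drive_tool:
  deltas:
    - [-0.33,0.84,0,0]
    - [-0.33,0.84,0,0]
    - [-0.33,0.84,0,0]
    - [-0.33,0.84,0,0]
    - [-0.33,0.84,0,0]
    - [-0.33,0.84,0,0]
    - [-0.33,0.84,0,0]
    - [-0.3,0.84,0,0]
    - [0,0,0,0]
    - [0,0,0,0]
    - [0,0,0,0]

```text
clock: 17.67
eef_pos: [539.4, 132.1, 214.3]
tcp_rot: [-3.141, -0.0, 0.318]
contact_force: [-0.9, -0.8, -1.0]
opening: 0.205
```

```bash
python3 look.py b1 scene wrist
python3 - <<'E'
from rig import r
import subprocess
e=r.sense()['eef_pos']; print(subprocess.run(["python3","axis.py","b1",str(list(map(float,e)))],capture_output=True,text=True).stdout)
E
```

```text
17.6667 [539.40312863 132.14688028 214.26920021] [-3.14139375e+00 -2.91198062e-04  3.18444148e-01] [-0.88639089 -0.77771203 -0.97545391]
scene tip [338.6 260.3] handle foot [345.7 221.8] bore2 [351.9 278.7]
crop origin 289 202
wrist tip [253.1 189.8] handle foot [252.7 233.6] bore2 [217.8 173.2]
crop origin 203 146
scene 24 slope 0.0023 offset mm at -117: -1.46 at -40: -1.28 rms 0.46 width 8.0
wrist 22 slope 0.0071 offset mm at -117: 0.26 at -40: 0.81 rms 0.18 width 7.8
```

TCP (539.4,132.1) matches the target (539.2,132). Descending into bore_1.

drive_tool:
  deltas:
    - [0,0,0.4,0]
    - [0,0,0.4,0]
    - [0,0,0.3,0]
    - [0,0,0.1,0]
    - [0,0,0.1,0]
    - [0,0,0.1,0]
    - [0,0,0.1,0]
    - [0,0,0.1,0]
    - [0,0,0.1,0]

```text
clock: 18.52
eef_pos: [539.4, 132.0, 197.2]
tcp_rot: [-3.142, -0.0, 0.319]
contact_force: [-0.3, 0.9, -1.0]
opening: 0.202
```

drive_tool:
  deltas:
    - [0,0,0.1,0]
    - [0,0,0.1,0]
    - [0,0,0.1,0]
    - [0,0,0.1,0]
    - [0,0,0.1,0]

```text
clock: 18.93
eef_pos: [539.3, 132.1, 192.1]
tcp_rot: [3.142, -0.0, 0.319]
contact_force: [0.8, -1.2, -1.0]
opening: 0.201
```

drive_tool:
  deltas:
    - [0,0,0.15,0]
    - [0,0,0.15,0]
    - [0,0,0.15,0]
    - [0,0,0.15,0]
    - [0,0,0.15,0]
    - [0,0,0.15,0]
    - [0,0,0.15,0]
    - [0,0,0.15,0]
    - [0,0,0.15,0]
    - [0,0,0.15,0]

```text
clock: 19.77
eef_pos: [539.3, 132.1, 177.1]
tcp_rot: [-3.142, -0.0, 0.319]
contact_force: [-0.1, -0.6, 2.5]
opening: 0.207
```

drive_tool:
  deltas:
    - [0,0,0.1,0]
    - [0,0,0.1,0]
    - [0,0,0.1,0]
    - [0,0,0.1,0]

```text
clock: 20.1
eef_pos: [539.3, 132.0, 173.1]
tcp_rot: [3.142, -0.0, 0.319]
contact_force: [-0.2, 0.5, 2.7]
opening: 0.203
```

drive_tool:
  deltas:
    - [0,0,0.1,0]
    - [0,0,0.1,0]
    - [0,0,0.1,0]

```text
clock: 20.35
eef_pos: [539.3, 132.1, 170.1]
tcp_rot: [-3.142, -0.0, 0.319]
contact_force: [0.4, -0.6, 4.1]
opening: 0.203
```

drive_tool:
  deltas:
    - [0,0,0.12,0]
    - [0,0,0.12,0]
    - [0,0,0.12,0]
    - [0,0,0.12,0]
    - [0,0,0.12,0]

```text
clock: 20.77
eef_pos: [539.3, 132.1, 164.0]
tcp_rot: [-3.142, 0.0, 0.319]
contact_force: [0.0, -0.2, 2.2]
opening: 0.2
```

drive_tool:
  deltas:
    - [0,0,0.1,0]
    - [0,0,0.1,0]
    - [0,0,0.1,0]

```text
clock: 21.02
eef_pos: [539.3, 132.1, 161.1]
tcp_rot: [-3.142, -0.0, 0.319]
contact_force: [1.3, 0.7, 2.5]
opening: 0.203
```

drive_tool:
  deltas:
    - [0,0,0.1,0]
    - [0,0,0.1,0]
    - [0,0,0.1,0]

```text
clock: 21.27
eef_pos: [539.3, 132.1, 158.1]
tcp_rot: [-3.142, -0.0, 0.319]
contact_force: [-0.4, 0.0, 0.8]
opening: 0.2
```

drive_tool:
  deltas:
    - [0,0,0.1,0]
    - [0,0,0.1,0]

```text
clock: 21.43
eef_pos: [539.3, 132.1, 156.1]
tcp_rot: [-3.142, -0.0, 0.319]
contact_force: [0.5, 0.3, 2.5]
opening: 0.203
```

Past 45 mm now, so this bore is clear. Going to about 56 mm (TCP 146), then slowly.

drive_tool:
  deltas:
    - [0,0,0.1,0]
    - [0,0,0.1,0]
    - [0,0,0.1,0]
    - [0,0,0.15,0]
    - [0,0,0.15,0]
    - [0,0,0.15,0]
    - [0,0,0.15,0]
    - [0,0,0.1,0]

```text
clock: 22.1
eef_pos: [539.3, 132.1, 146.0]
tcp_rot: [-3.142, -0.0, 0.319]
contact_force: [2.3, 0.8, 2.4]
opening: 0.205
```

drive_tool:
  deltas:
    - [0,0,0.1,0]
    - [0,0,0.1,0]
    - [0,0,0.05,0]

```text
clock: 22.35
eef_pos: [539.3, 132.1, 143.5]
tcp_rot: [-3.142, 0.0, 0.319]
contact_force: [0.7, 0.2, 1.6]
opening: 0.205
```

drive_tool:
  deltas:
    - [0,0,0.1,0]
    - [0,0,0.05,0]

```text
clock: 22.52
eef_pos: [539.3, 132.1, 142.1]
tcp_rot: [-3.142, -0.0, 0.319]
contact_force: [1.2, 0.9, 2.4]
opening: 0.207
```

drive_tool:
  deltas:
    - [0,0,0.1,0]
    - [0,0,0,0]

```text
clock: 22.68
eef_pos: [539.3, 132.1, 141.0]
tcp_rot: [-3.142, 0.0, 0.319]
contact_force: [1.8, 0.5, -0.7]
opening: 0.208
```

drive_tool:
  deltas:
    - [0,0,0.1,0]
    - [0,0,0,0]

```text
clock: 22.85
eef_pos: [539.3, 132.0, 140.0]
tcp_rot: [3.142, 0.0, 0.319]
contact_force: [1.6, 1.3, -0.0]
opening: 0.2
```

drive_tool:
  deltas:
    - [0,0,0.1,0]
    - [0,0,0,0]

```text
clock: 23.02
eef_pos: [539.3, 132.0, 139.0]
tcp_rot: [-3.142, 0.0, 0.319]
contact_force: [1.4, 1.7, -0.7]
opening: 0.2
```

drive_tool:
  deltas:
    - [0,0,0.07,0]
    - [0,0,0,0]

```text
clock: 23.18
eef_pos: [539.2, 132.1, 138.3]
tcp_rot: [-3.142, 0.0, 0.319]
contact_force: [2.4, 1.6, -0.2]
opening: 0.2
```

drive_tool:
  deltas:
    - [0,0,0.07,0]
    - [0,0,0,0]

```text
clock: 23.35
eef_pos: [539.3, 132.1, 137.7]
tcp_rot: [-3.142, 0.0, 0.319]
contact_force: [2.3, 0.6, -0.2]
opening: 0.207
```

drive_tool:
  deltas:
    - [0,0,0.07,0]
    - [0,0,0,0]

```text
clock: 23.52
eef_pos: [539.3, 132.1, 137.1]
tcp_rot: [-3.142, -0.0, 0.319]
contact_force: [2.2, 1.0, 2.2]
opening: 0.203
```

drive_tool:
  deltas:
    - [0,0,0.07,0]
    - [0,0,0,0]

```text
clock: 23.68
eef_pos: [539.4, 132.1, 136.7]
tcp_rot: [3.142, -0.0, 0.319]
contact_force: [0.7, 0.4, 5.0]
opening: 0.201
```

drive_tool:
  deltas:
    - [0,0,0.07,0]
    - [0,0,0,0]

```text
clock: 23.85
eef_pos: [539.5, 132.1, 136.2]
tcp_rot: [3.142, -0.0, 0.319]
contact_force: [-0.8, 0.0, 7.9]
opening: 0.203
```

drive_tool:
  deltas:
    - [0,0,0.07,0]
    - [0,0,0,0]

```text
clock: 24.02
eef_pos: [539.6, 132.1, 135.8]
tcp_rot: [3.142, -0.001, 0.319]
contact_force: [-1.0, -0.2, 10.1]
opening: 0.2
```

drive_tool:
  deltas:
    - [0,0,0.05,0]
    - [0,0,0,0]
    - [0,0,0,0]

```text
clock: 24.27
eef_pos: [539.7, 132.2, 135.6]
tcp_rot: [3.142, -0.001, 0.319]
contact_force: [-2.2, -0.4, 13.2]
opening: 0.199
```

```bash
python3 look.py s1 scene wrist
```

```text
24.2667 [539.65941655 132.16157925 135.57413648] [ 3.14155154e+00 -9.10358737e-04  3.18815911e-01] [-2.23840793 -0.41675051 13.15509482]
scene tip [332.8 291.4] handle foot [338.9 258.1] bore2 [351.9 278.7]
crop origin 283 235
wrist tip [252.9 189.8] handle foot [252.4 233.5] bore2 [203.3 205.4]
crop origin 202 146
```

View pics/boths1.png

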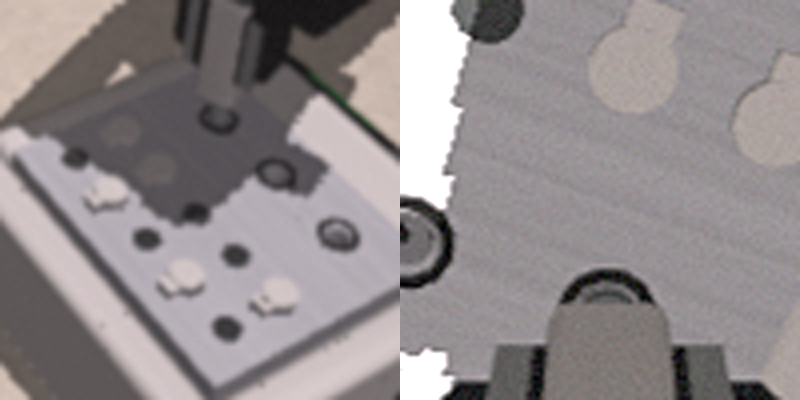

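The wrist view shows no ring above the bore mouth: at 65 mm depth it is 7 mm under the face. Force is 13 N and rising at the cushion's stiffness, so it is bottomed. Releasing and retreating upward.

drive_tool:
  deltas:
    - [0,0,0,0]
    - [0,0,0,0]
    - [0,0,0,0]
    - [0,0,0,0]
    - [0,0,0,0]
    - [0,0,0,0]
    - [0,0,0,0]
    - [0,0,0,0]
  jaw: 0.4

```text
clock: 25.03
eef_pos: [539.2, 132.0, 134.4]
tcp_rot: [-3.142, 0.0, 0.319]
contact_force: [-1.1, -0.5, -0.6]
opening: 0.6
```

drive_tool:
  deltas:
    - [0,0,-0.5,0]
    - [0,0,-1,0]
    - [0,0,-1,0]
    - [0,0,-1.5,0]
    - [0,0,-2,0]
    - [0,0,-2,0]
    - [0,0,-2,0]
    - [0,0,-2,0]
    - [-2,0,-1,0]
    - [-2,0,0,0]
    - [0,0,0,0]
    - [0,0,0,0]

```text
clock: 26.03
eef_pos: [501.1, 119.4, 265.9]
tcp_rot: [3.141, -0.002, 0.319]
contact_force: [-0.5, 0.4, 0.0]
opening: 0.599
```

Run:
```python
from rig import r,cams,job
from h import *
print(r.sense()['eef_pos'],r.sense()['contact_force'])
for n in("scene","wrist"):
    c=cams.camera_params(n);p,d=cams.grab_frame(n);np.savez(f"pics/{n}f.npz",p=p,d=d,**c)
    X=cloud(load(n+"f")); m=X[(X[...,2]>125)&(X[...,2]<175)&(abs(X[...,0]-540)<25)&(abs(X[...,1]-132)<25)]
    t=m[m[:,2]>np.percentile(m[:,2],98)-5] if len(m) else m
    print(n,len(m),'top z',np.percentile(m[:,2],[50,90,98]).round(1),t.mean(0).round(1),cv2.minAreaRect(t[:,:2].astype(np.float32)))
c=load("scenef");cv2.imwrite("pics/f.png",np.hstack([c['p'][190:350,240:440,::-1].repeat(2,0).repeat(2,1),load("wristf")['p'][32:352,60:460,::-1]]))
```

```text
[501.06465352 119.406185   265.92063295] [-0.52666888  0.39407627  0.02010618]
scene 352 top z [151.  163.1 164. ] [542.2 132.5 162.3] ((541.3136596679688, 131.42921447753906), (23.577959060668945, 17.500102996826172), 17.215099334716797)
wrist 736 top z [163.7 164.9 165.5] [540.4 131.8 163.7] ((540.0646362304688, 131.70028686523438), (22.976905822753906, 17.308408737182617), 18.59764289855957)
```

View pics/f.png

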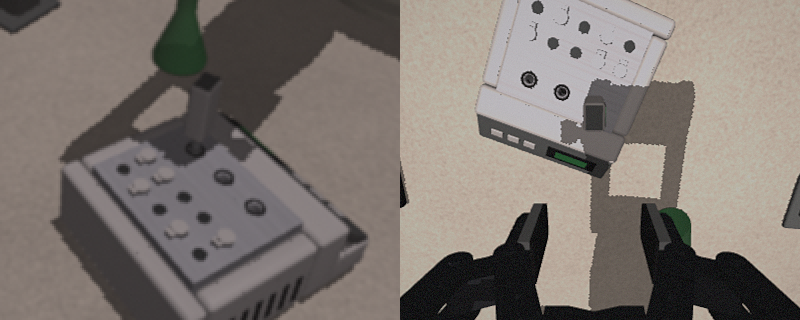

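The thermometer stands upright in bore_1, but its top measures z≈164 where I expect about 159. I need to know whether that is a calibration error, slip in the grip, or rebound on release.

Run:
```python
from h import *
# block face height in the final images, between bores
for n in("scenef","wristf","wristb1"):
    c=load(n);X=cloud(c)
    m=X[(abs(X[...,0]-525)<10)&(abs(X[...,1]-185)<22)&(abs(X[...,2]-85)<12)]; print(n,'face z',np.median(m[:,2]).round(2),len(m))
# lowest stem point (tip) and ring/handle foot relative to TCP in lifted images: points along the tool axis
for t,e in(("b2",(540.1,167.0,216.75)),("b3",(542.3,203.9,215.6)),("b1",(539.4,132.1,214.27))):
  for n in("scene","wrist"):
    X=cloud(load(n+t)).reshape(-1,3); m=X[(np.hypot(X[:,0]-e[0],X[:,1]-e[1])<7)&(X[:,2]>90)&(X[:,2]<e[2]-20)]
    # handle foot: radius step
    f=X[(np.hypot(X[:,0]-e[0],X[:,1]-e[1])<16)&(np.hypot(X[:,0]-e[0],X[:,1]-e[1])>7)&(X[:,2]>e[2]-60)&(X[:,2]<e[2]-18)]
    print(t,n,'tip rel TCP',np.sort(m[:,2])[:4].round(1)-e[2],'foot rel',np.sort(f[:,2])[:6].round(1)-e[2])
```

```text
scenef face z 85.27 199
wristf face z 86.2 721
wristb1 face z 86.24 828
b2 scene tip rel TCP [-114.25 -114.25 -113.85 -112.35] foot rel [-32.25 -31.85 -31.55 -31.55 -30.75 -30.65]
b2 wrist tip rel TCP [-112.25 -111.95 -111.35 -111.25] foot rel [-29.55 -29.55 -28.45 -28.25 -28.25 -28.25]
b3 scene tip rel TCP [-115.3 -115.1 -113.8 -113.1] foot rel [-31.9 -31.2 -31.  -31.  -30.8 -30.3]
b3 wrist tip rel TCP [-112.1 -111.7 -111.4 -111.4] foot rel [-31.1 -30.  -29.7 -29.6 -29.6 -29.5]
b1 scene tip rel TCP [-116.27 -114.87 -113.27 -111.97] foot rel [-31.17 -30.47 -30.37 -30.37 -30.37 -30.07]
b1 wrist tip rel TCP [-111.87 -111.77 -111.47 -110.97] foot rel [-30.57 -30.37 -30.17 -29.97 -29.97 -29.97]
```

Neither slip nor a fixed bias explains all of it. The tip was really about 115 mm below the TCP, and the handle may have been dragged up about 2 mm as the pads swung back on opening. To be sure it is bottomed, I'll press gently on the handle top with closed fingertips, which cannot drag it up again.

drive_tool:
  deltas:
    - [1,0,0,0]
    - [1,0,0,0]
    - [1,0,0,0]
    - [1.08,0.04,0,0]
    - [0,0,0,0]
    - [0,0,0,0]
    - [0,0,0,0]
    - [0,0,0,0]
    - [0,0,0,0]
    - [0,0,0,0]
  jaw: 1
  force: 40

```text
clock: 26.97
eef_pos: [539.9, 131.8, 264.6]
tcp_rot: [3.142, -0.0, 0.319]
contact_force: [0.3, 0.5, 0.2]
opening: 0.002
```

drive_tool:
  deltas:
    - [0,0,1.5,0]
    - [0,0,1.5,0]
    - [0,0,1.5,0]
    - [0,0,1.5,0]
    - [0,0,1,0]
    - [0,0,0.5,0]
    - [0,0,0,0]
    - [0,0,0,0]

```text
clock: 27.63
eef_pos: [540.4, 131.9, 189.9]
tcp_rot: [3.142, -0.0, 0.319]
contact_force: [0.1, 0.3, 1.2]
opening: 0.001
```

drive_tool:
  deltas:
    - [0,0,0.2,0]
    - [0,0,0.2,0]
    - [0,0,0.2,0]
    - [0,0,0,0]

```text
clock: 27.97
eef_pos: [540.1, 131.9, 183.4]
tcp_rot: [-3.142, 0.0, 0.319]
contact_force: [-0.7, 0.2, -0.1]
opening: -0.003
```

drive_tool:
  deltas:
    - [0,0,0.1,0]
    - [0,0,0.1,0]
    - [0,0,0,0]

```text
clock: 28.22
eef_pos: [540.1, 131.9, 181.4]
tcp_rot: [-3.142, 0.0, 0.319]
contact_force: [-0.0, 0.1, -0.9]
opening: 0.002
```

drive_tool:
  deltas:
    - [0,0,0.1,0]
    - [0,0,0,0]

```text
clock: 28.38
eef_pos: [540.1, 131.9, 180.3]
tcp_rot: [-3.142, 0.0, 0.319]
contact_force: [0.6, -0.4, -0.1]
opening: 0.0
```

drive_tool:
  deltas:
    - [0,0,0.1,0]
    - [0,0,0,0]

```text
clock: 28.55
eef_pos: [540.1, 131.9, 179.3]
tcp_rot: [-3.142, 0.0, 0.319]
contact_force: [1.0, 0.2, 1.4]
opening: -0.001
```

drive_tool:
  deltas:
    - [0,0,0.07,0]
    - [0,0,0,0]

```text
clock: 28.72
eef_pos: [540.2, 131.9, 178.7]
tcp_rot: [3.142, 0.0, 0.319]
contact_force: [0.4, -0.1, 0.1]
opening: 0.005
```

drive_tool:
  deltas:
    - [0,0,0.07,0]
    - [0,0,0,0]

```text
clock: 28.88
eef_pos: [540.3, 132.0, 178.2]
tcp_rot: [3.142, -0.0, 0.319]
contact_force: [-0.3, -0.2, 1.6]
opening: 0.0
```

drive_tool:
  deltas:
    - [0,0,0.07,0]
    - [0,0,0,0]

```text
clock: 29.05
eef_pos: [540.3, 131.9, 177.5]
tcp_rot: [3.142, -0.0, 0.319]
contact_force: [-0.5, -0.3, 1.9]
opening: -0.001
```

drive_tool:
  deltas:
    - [0,0,0.07,0]
    - [0,0,0,0]

```text
clock: 29.22
eef_pos: [540.5, 132.0, 177.0]
tcp_rot: [3.142, -0.001, 0.319]
contact_force: [-1.0, -0.5, 3.2]
opening: -0.003
```

drive_tool:
  deltas:
    - [0,0,0.07,0]
    - [0,0,0,0]

```text
clock: 29.38
eef_pos: [540.7, 132.1, 176.5]
tcp_rot: [3.142, -0.001, 0.319]
contact_force: [-0.3, -0.5, 6.0]
opening: 0.001
```

drive_tool:
  deltas:
    - [0,0,0.07,0]
    - [0,0,0,0]

```text
clock: 29.55
eef_pos: [541.0, 132.1, 176.2]
tcp_rot: [3.141, -0.002, 0.319]
contact_force: [-0.2, 0.6, 8.8]
opening: 0.002
```

drive_tool:
  deltas:
    - [0,0,0.07,0]
    - [0,0,0,0]

```text
clock: 29.72
eef_pos: [541.3, 132.2, 175.8]
tcp_rot: [3.141, -0.003, 0.319]
contact_force: [-0.2, -0.2, 10.3]
opening: -0.001
```

drive_tool:
  deltas:
    - [0,0,0.07,0]
    - [0,0,0,0]

```text
clock: 29.88
eef_pos: [541.6, 132.3, 175.5]
tcp_rot: [3.141, -0.003, 0.319]
contact_force: [-0.8, 0.8, 14.6]
opening: 0.001
```

Firm stop with a cushion-like slope at 14.6 N. Retreating and checking.

drive_tool:
  deltas:
    - [0,0,-0.1,0]
    - [0,0,-0.3,0]
    - [0,0,-1,0]
    - [0,0,-2,0]
    - [0,0,-2,0]
    - [0,0,-2,0]
    - [0,0,-1.6,0]
    - [-2,0,0,0]
    - [-2,0,0,0]
    - [0,0,0,0]
    - [0,0,0,0]
    - [0,0,0,0]

```text
clock: 30.88
eef_pos: [502.6, 119.5, 264.3]
tcp_rot: [3.142, -0.001, 0.319]
contact_force: [-0.7, 0.7, 0.1]
opening: 0.001
```

Run:
```python
from rig import r,cams,job
from h import *
s=r.sense();print(s['clock'],s['eef_pos'],s['contact_force'])
for n in("scene","wrist"):
    c=cams.camera_params(n);p,d=cams.grab_frame(n);np.savez(f"pics/{n}g.npz",p=p,d=d,**c)
for n in("scenef","sceneg","wristf","wristg"):
    X=cloud(load(n)); m=X[(X[...,2]>125)&(X[...,2]<175)&(abs(X[...,0]-540)<25)&(abs(X[...,1]-132)<25)]
    z=m[:,2]; t=m[z>np.percentile(z,98)-5]
    fz=X[(abs(X[...,0]-525)<10)&(abs(X[...,1]-185)<22)&(abs(X[...,2]-85)<12)][:,2]
    print(n,'top z',np.median(t[:,2]).round(1),'p98',np.percentile(z,98).round(1),'face',np.median(fz).round(1),'centre',t.mean(0).round(1))
```

```text
30.8833 [502.60682718 119.49920437 264.25265464] [-0.71654093  0.70403208  0.1011114 ]
scenef top z 162.6 p98 164.0 face 85.3 centre [542.2 132.5 162.3]
sceneg top z 160.9 p98 162.2 face 85.1 centre [542.5 132.7 160.4]
wristf top z 164.0 p98 165.5 face 86.2 centre [540.4 131.8 163.7]
wristg top z 162.2 p98 163.8 face 86.3 centre [540.7 132.  161.9]
```

```bash
python3 -c "
from rig import r,cams,job
print(job.sign_off())"
```

```text
the job is handed in; nothing more can be done
None
```

The thermometer is standing bottomed in bore_1, the clear bore, with its black ring about 6 mm below the block face. I handed the job in at about 31 s; no verdict was reported.

- **Finding the bore:** bore_2 stopped the tip firmly at about 30 mm and bore_3 at about 43 mm. I drew the thermometer out of each. Bore_1 took it to its bottom at about 64 mm.
- **Forces:** the highest force I read was 24 N total, wiper drag included, on the slug in bore_2. That is close to the 25 N limit. The final bottoming in bore_1 was about 13–15 N.
- **A check that disagreed:** after I first let go, the handle top measured about 5 mm higher than I expected. About 2 mm of that was real, probably the opening pads dragging it up; the rest was an offset in where I took the tip to be.
- **The fix:** I pressed it back down with closed fingertips until it stopped firmly at about 15 N. Both cameras then showed the top 1.8 mm lower, at about 161 mm.
- **Final state:** the thermometer was standing at bore_1 with the gripper clear of everything. I did not take final measurements of the flask, tomato or herb, but no move went near them.

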